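# Pull the snug red cap off a bioreactor port

### The job

Take the orange-handled puller, slide its fork in under the rim of the red cap until you feel it come up gently against the springy blue stop behind, then pull straight up with the puller until the cap pops off its port. Keeping the cap upright, stand the puller upright in the white tray, with the cap right way up in the tray too (it may stay on the fork), and let go. Do not touch the red cap with the fingers, do not push hard on the stop or the station, and leave the green cap, the beaker and the flask alone.

Things in the scene. Friction and masses are not known exactly. Their poses are not given: they have to be found in the camera images.
- puller_grip (a point): Centre of the puller's orange handle, 74 mm above the underside of its fork. Handle 24 mm wide (own y), 30 mm long (own x), reaching from 52 to 94 mm above that underside: grip it across y from above. The puller (120 to 200 g) is a C-shaped hook that stands on its fork, handle on top; a spine joins them, its inner face 33 mm behind the handle's axis (-x). Free height inside the C 41 mm
- puller: The same puller: origin on the fork's underside, straight below the handle's axis; x along the tines towards their tips, z up. Flat steel fork, 5 mm thick, 40 mm wide: two straight tines with tips 30 mm ahead of the origin, the slot between them 22 mm wide, ending 20 mm behind the origin
- red_cap: Red cap, 20 g, snug on one of the station's two steel port necks. A straight upward pull of 10 to 20 N shifts it; free after some 20 mm. Origin: centre of its rim's underside. Rim 40 mm across, 3 mm thick; body above it 28 mm across; 23 mm high in all. Between rim and deck is an 11 mm gap with only the neck, 16 mm across, in it. Starts upright, x axis parallel to the station's
- green_cap: The same cap in green, on the other port. Leave it alone
- station: White station with grey deck 150 (x) by 230 (y) mm, fixed on the bench. Origin at the centre of its underside, deck top 90 mm higher. Its x points from the ports to the stop bar, away from the robot: the fork goes in along +x. Two ports, 25 mm to -x of the origin and 42 mm to either side (y); the red cap may be on either
- stop_bar: Bar fixed on the deck, 26 mm high; origin 50 mm to +x of the station's. Behind each port it carries a blue stop pad, 46 mm wide, 2 to 12 mm above the deck, that the tine tips meet. Its face is 22 to 36 mm beyond the port's centre, set anew each time, not measured: feel for it. Sprung, 6 N per mm, giving up to 6 mm: lean on it with 3 to 5 N for half a second; 8 N is too much
- tray: White tray, fixed on the bench, 180 (x) by 140 (y) mm outside, walls 4 mm thick and 18 mm high; origin at the centre of its underside, inner floor 4 mm above the bench. Empty; it lies left or right, and the puller stands on the other side
- beaker: Glass beaker, 70 mm in diameter, 85 mm high, bystander; origin under its base
- flask: Amber conical flask, 72 mm in diameter, 100 mm high, bystander; origin under its base
Not all that is in view belongs to the job. There is more than one size of the puller; the job needs the larger.

How it is judged:
On the way, in this order (a step that is already met when the one before it is completed fails the run):
1. the puller's fork is under the red cap's rim and bears on the stop with more than 2 N (contact force between puller and stop_bar above 2 N and horizontal distance between puller and red_cap below 0.014 m and z of puller_grip in the frame of red_cap between 0.06 and 0.074 m), for 0.2 s.
2. the red cap is off its port, carried on the puller (z of red_cap in the frame of station above 0.126 m and contact force between puller and red_cap above 0.03 N), for 0.2 s.
At the end, for the whole second after the job is handed in: The puller stands upright (within 7 degrees) on the floor of the tray, the red cap lies right way up (within 23 degrees) in the tray, on the fork or on the floor (its rim less than 20 mm above the tray's underside), both at rest and released (x of puller in the frame of tray between -0.09 and 0.09 m and y of puller in the frame of tray between -0.07 and 0.07 m and z of puller in the frame of tray below 0.009 m and angle between puller's own z axis and vertical below 0.12 rad and x of red_cap in the frame of tray between -0.09 and 0.09 m and y of red_cap in the frame of tray between -0.07 and 0.07 m and z of red_cap in the frame of tray below 0.02 m and angle between red_cap's own z axis and vertical below 0.4 rad and linear speed of each of puller, red_cap below 0.02 m/s); the robot touches nothing.
It fails at once if the puller presses on the stop with more than 8 N or on the station with more than 25 N (contact force between puller and stop_bar above 8 N or contact force between puller and station above 25 N).
It fails at once if the fingers touch the red cap (contact force between the fingers and red_cap above 0.5 N).
It fails at once if the red cap is tipped over (45 degrees) (angle between red_cap's own z axis and vertical above 0.785 rad).
It fails at once if the green cap is shifted by more than 4 mm (distance of green_cap from where it was at the start of the episode above 0.004 m).
It fails at once if the beaker or the flask is moved by more than 20 mm (distance of any of beaker, flask from where it was at the start of the episode above 0.02 m).
It also fails if it takes over 70 s, if anything falls off the work surface, if the arm or the gripper's body presses on something with over 40 N, if the wrist force passes 120 N, or if a joint passes its speed limit or range.

### The arm

A 6-joint arm with a two-finger parallel gripper is mounted at the origin on the work surface. World frame = base frame: x ahead of the robot, y to its left, z up, the work surface at z = 0. Lengths are in m, angles in rad, forces in N, time in s.
With the tool pointing down it reaches from about 0.25 to 0.775 m from the base axis. Payload 4 kg.
Tool frame: the origin (TCP) lies between the finger pads; the fingertips stand ahead of it and the grasp point (between the pads) lies 11 mm behind it (r.finger_overhang is the z of the fingertips in the tool frame, in m); z points along the fingers, y is the line along which they close (so a half turn about z gives the same grasp; the last joint's range is limited). The gripper opens to 85 mm and grips with 20 to 120 N. Pads are 22 mm wide; open, the fingers measure 114 mm over their backs; the gripper's body (76 mm by 85 mm) begins 54 mm behind the grasp point. The pads swing forward as they close: fully open they stand 13 mm farther back than shut.
Start: joints at [1.048, 0.087, 1.371, -0, 1.684, -0.103], TCP at [0.224, 0.502, 0.239] pointing down, gripper open.
Joint ranges: [-3.1, 3.1], [-0.76, 2.03], [0.27, 2.55], [-1.08, 4.22], [0.17, 2.65], [-2.57, 2.57]. Speed limits (rad/s): [2.79, 2.79, 3.14, 3.14, 3.14, 3.14].

### API

Orientations are given as a unit quaternion [w, x, y, z].
In Python, from workcell import r, optics gives the robot as it stands.
- The arm moves only by the shell command python3 -m pendant 'ROWS' [FORCE]. ROWS is JSON, one flat list of numbers, 5 for each row, row after row: the gripper's target within -1 to 1 (fully open at 1, half-way at 0, shut at -1), then the shift along the tool's x, y, z scaled (see below), then the turn about the tool's z scaled (see below). In form: [claw, dx, dy, dz, yaw, claw, dx, dy, dz, yaw, ...]. A call has 1 to 5 rows; each row shifts and turns the commanded pose from where the row before left it, along the tool's axes as they then stand; what a row does not reach is not made up. The controller multiplies each number of a shift by 50 cm and each number of a turn by 45 degrees. A row lasts 1/8 s, in which the tool goes at most 62.5 mm and 10.7 degrees, less where a joint would pass 70% of its speed; a pose out of reach is approached as far as the arm can. A call with a number of a shift or a turn outside -1 to 1 is refused whole. A call with a gripper value outside its range is refused whole. The fingers move at their own pace and stop on an object; FORCE is the grip in N (left out, the last holds). Time passes only in rows, so rows that do not move let the fingers close. It gives the time, the measured TCP pose, the force, the opening and the grip force at its end, in the units of the state.
- r.get_state(): the state, without advancing time (a new reading comes with each control period).
- optics.camera(name): name is "scene" or "side" or "wrist"; returns (picture, depth): 384x512x3 uint8, red, green, blue; 384x512 float32, m along the optical axis (not along the pixel's ray), 0 where there is no reading.
- optics.camera_params(name): a dict with "vfov" (degrees; the focal length in pixels is half the picture's height over the tangent of half this angle, whatever the lens; pixels are square), "cx", "cy" (the principal point, pixels), "R" (3x3) and "t" (3): a world point X has camera coordinates R X + t. Camera axes: x right, y down, z forward; pixel columns grow to the right and rows downward; lengths in m; the calibration is good to about 2 mm. A picture is of the moment at which its call begins: read the wrist's pose just before it. camera_params takes no time and is no camera call; for the wrist camera it gives the pose at the moment of the call.
- r.finish_job(): hands the job in; it is judged then, once.
The state is a dict: "time_s": time; "joints": joint angles; "qd": joint speeds; "tau": joint torques, N m; "eef_pos": TCP position; "eef_rot": TCP orientation; "force": force on the tool from outside, world axes, zero at the start; "ft_torque": the same for the moment, N m; "opening": opening from 0.0 (shut) to 1.0 (fully open); "finger_force": force on a finger pad.
Only numpy, scipy, OpenCV 4.12 (cv2) and the standard library are available. Lean on these libraries where they do the work, as an engineer would, in place of code of your own. Each camera call takes 0.05 s, during which the arm holds its last target. There are 200 camera calls.

## Working session

There is one attempt and no reset: what is moved stays moved. The work goes in short steps, Python scripts to look and compute and a shell command to move; the robot and the scene stay as the last step left them, time stands still between calls to the robot, and variables do not carry over. Pictures are saved under pics/ and viewed, at most 12 in all, crops included, and the job is handed in when it is done.

```bash
ls; mkdir -p pics
cat > h.py <<'E'
import numpy as np, cv2
from workcell import r, optics
def shot(n):
    p=optics.camera_params(n); im,d=optics.camera(n)
    f=192/np.tan(np.radians(p['vfov'])/2)
    v,u=np.mgrid[0:384,0:512]
    c=np.stack([(u-p['cx'])/f*d,(v-p['cy'])/f*d,d],-1)
    R=np.array(p['R']);t=np.array(p['t'])
    W=(c-t)@R
    W[d==0]=np.nan
    return im,W
def save(n,im): cv2.imwrite('pics/'+n,cv2.cvtColor(im,cv2.COLOR_RGB2BGR))
E
python3 - <<'E'
from h import *
a,W=shot('scene');b,W2=shot('side')
np.savez('s.npz',a=a,W=W,b=b,W2=W2)
save('a.png',cv2.resize(a,(800,600)));save('b.png',cv2.resize(b,(800,600)))
print(r.get_state()); print(r.finger_overhang)
for n in('scene','side','wrist'):print(optics.camera_params(n))
E
```

```text
pics
{'time_s': 0.1, 'joints': array([ 1.04786871e+00,  8.79026253e-02,  1.37212025e+00, -8.55491964e-07,
        1.68361965e+00, -1.03079806e-01]), 'qd': array([-0.00157208, -0.0009482 , -0.00295757, -0.0004595 , -0.00092171,
       -0.00082507]), 'tau': array([ 1.66203197e-03, -3.53012395e+01, -3.14219677e+01, -2.16614299e-04,
        7.92435429e-03,  3.55069297e-06]), 'eef_pos': array([0.22396484, 0.50185168, 0.23823571]), 'eef_rot': array([-3.15191316e-04,  2.08385411e-01,  9.78046251e-01, -9.75267398e-04]), 'force': array([0.15868968, 0.21491209, 0.58913252]), 'ft_torque': array([ 0.00054351,  0.01916568, -0.0512403 ]), 'finger_force': 0.0, 'opening': 0.9991042961562898}
0.008
{'vfov': 46.92871947885148, 'cx': 251.56963528971028, 'cy': 197.75595928076183, 'R': array([[ 0.84394724,  0.53634328, -0.00943119],
       [ 0.35375031, -0.56967813, -0.74184065],
       [-0.40325399,  0.62273808, -0.67050988]]), 't': array([-0.47363572, -0.11114037,  1.3973012 ])}
{'vfov': 42.74904377398649, 'cx': 258.83913828637446, 'cy': 197.65155673038473, 'R': array([[ 0.96926612, -0.24592818,  0.00652015],
       [-0.16238888, -0.65947577, -0.73397654],
       [ 0.1848054 ,  0.7103598 , -0.67914352]]), 't': array([-0.53921533,  0.17185587,  1.42756182])}
{'vfov': 65.86279252293917, 'cx': 253.48325329388737, 'cy': 187.5999250540454, 'R': array([[ 0.40769094,  0.91311904, -0.00131342],
       [ 0.87398029, -0.38979879,  0.29019884],
       [ 0.26447412, -0.11945934, -0.95696547]]), 't': array([-0.54950532, -0.03704018,  0.37856255])}
```

View pics/a.png

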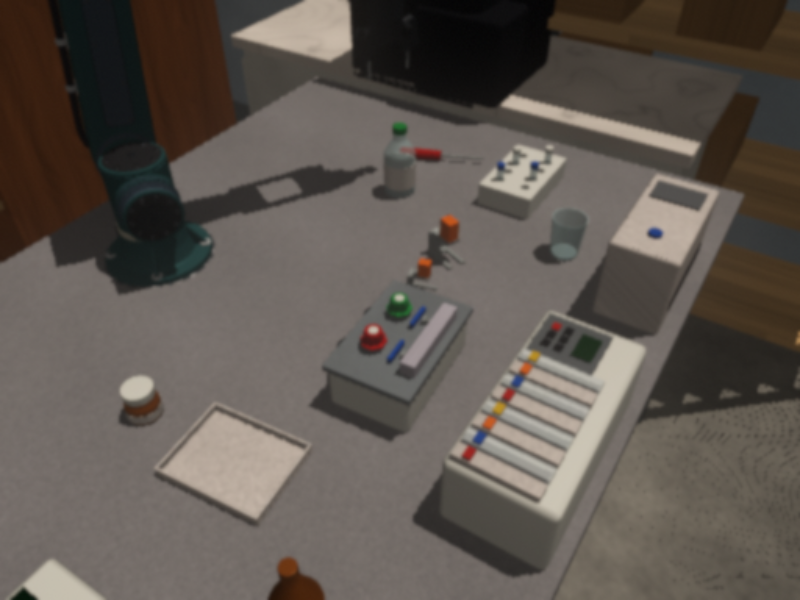

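View pics/b.png

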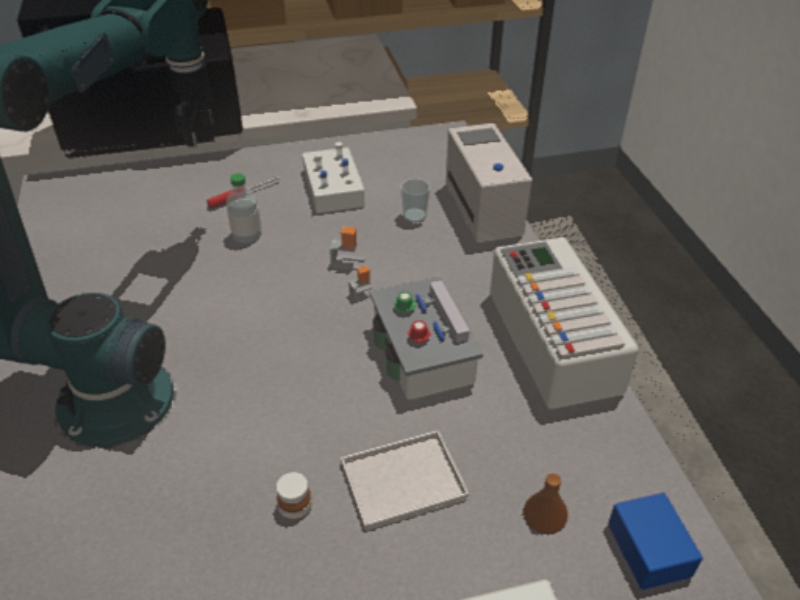

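The scene view shows two orange-handled pullers: A at (450,228) and B at (424,267). In the side view they are at (348,238) and (363,275). A looks larger, so it should be the one the job needs. I'll check this with a crop and measurements.

```bash
cat > m.py <<'E'
from h import *
D=np.load('s.npz')
for k,w in(('a','W'),('b','W2')):
    im=D[k];W=D[w];hsv=cv2.cvtColor(im,cv2.COLOR_RGB2HSV).astype(int);h,s,v=hsv[...,0],hsv[...,1],hsv[...,2]
    print(k)
    for nm,m in dict(orange=(h>4)&(h<16)&(s>190)&(v>110),red=((h<4)|(h>175))&(s>150)&(v>80),green=(h>50)&(h<75)&(s>120)&(v>70),blue=(h>108)&(h<128)&(s>120)).items():
        n,l,st,c=cv2.connectedComponentsWithStats(m.astype(np.uint8))
        for i in range(1,n):
            if st[i,4]<25: continue
            P=W[(l==i)];P=P[np.isfinite(P).all(1)]
            if len(P)<10 or np.median(P[:,0])<.1: continue
            zt=np.percentile(P[:,2],95);T=P[P[:,2]>zt-.006]
            print(nm,c[i].round(),st[i,4],'med',np.median(P,0).round(3),'ztop',zt.round(3),'top mean',T.mean(0).round(3),'lo',np.percentile(P,3,0).round(3),'hi',np.percentile(P,97,0).round(3))
    # deck: z~0.09
    m=(abs(W[...,2]-.09)<.004)&(s<60)&(v<140)&(W[...,0]>.3)&(W[...,0]<.75)&(abs(W[...,1])<.3)
    n,l,st,c=cv2.connectedComponentsWithStats(m.astype(np.uint8));i=1+st[1:,4].argmax()
    P=W[l==i];rc=cv2.minAreaRect((P[:,:2]*1000).astype(np.float32));print('deck',st[i,4],rc,P[:,2].mean())
    g=W[...,2]; m=(g>.01)&(g<.025)&(v>120)&(s<60)&(W[...,0]>.2)&(W[...,0]<.8)&(W[...,1]>.1)
    n,l,st,c=cv2.connectedComponentsWithStats(m.astype(np.uint8))
    for i in range(1,n):
        if st[i,4]>60: P=W[l==i];print('traywall',c[i].round(),st[i,4],cv2.minAreaRect((P[:,:2]*1000).astype(np.float32)))
    m=(g<.01)&(v>135)&(s<40)&(W[...,0]>.15)&(W[...,0]<.9)
    n,l,st,c=cv2.connectedComponentsWithStats(m.astype(np.uint8))
    for i in range(1,n):
        if st[i,4]>400: P=W[l==i];print('trayfloor',c[i].round(),st[i,4],cv2.minAreaRect((P[:,:2]*1000).astype(np.float32)),np.nanmean(P[:,2]))
E
python3 m.py
python3 - <<'E'
from h import *
D=np.load('s.npz')
x=cv2.resize(D['b'][135:200,195:265],(560,520),interpolation=2)
save('c.png',x)
E
```

```text
a
orange [288. 142.] 38 med [0.504 0.288 0.095] ztop 0.097 top mean [0.505 0.288 0.095] lo [0.494 0.278 0.091] hi [0.516 0.3   0.097]
orange [272. 168.] 26 med [0.514 0.182 0.069] ztop 0.072 top mean [0.514 0.183 0.069] lo [0.506 0.176 0.066] hi [0.522 0.191 0.072]
red [273.  98.] 61 med [0.274 0.602 0.022] ztop 0.027 top mean [0.274 0.603 0.024] lo [0.249 0.591 0.015] hi [0.299 0.616 0.027]
red [240. 218.] 100 med [ 0.575 -0.07   0.106] ztop 0.124 top mean [ 0.569 -0.067  0.123] lo [ 0.556 -0.08   0.102] hi [ 0.583 -0.05   0.125]
red [325. 252.] 28 med [ 0.8   -0.086  0.145] ztop 0.147 top mean [ 0.8   -0.087  0.145] lo [ 0.796 -0.095  0.143] hi [ 0.804 -0.078  0.147]
red [300. 289.] 37 med [ 0.8   -0.198  0.146] ztop 0.147 top mean [ 0.8   -0.199  0.146] lo [ 0.795 -0.206  0.144] hi [ 0.804 -0.19   0.147]
green [255.  81.] 25 med [0.291 0.452 0.161] ztop 0.162 top mean [0.291 0.452 0.161] lo [0.28  0.44  0.159] hi [0.302 0.462 0.162]
green [258. 198.] 46 med [0.572 0.017 0.106] ztop 0.123 top mean [0.572 0.02  0.122] lo [0.56  0.003 0.102] hi [0.577 0.031 0.125]
blue [267. 202.] 36
[... 1091 characters left out ...]
 212.] 25 med [ 0.604 -0.065  0.103] ztop 0.106 top mean [ 0.604 -0.065  0.104] lo [ 0.6   -0.083  0.099] hi [ 0.607 -0.041  0.107]
blue [413. 356.] 704 med [ 0.777 -0.56   0.038] ztop 0.06 top mean [ 0.791 -0.535  0.058] lo [ 0.774 -0.58   0.01 ] hi [ 0.856 -0.472  0.061]
deck 1640 ((586.412353515625, -18.146240234375), (151.16058349609375, 237.5452423095703), 4.371377944946289) 0.0909857550344244
trayfloor [240. 256.] 48434 ((524.9495849609375, 135.51629638671875), (749.9002685546875, 1447.1981201171875), 0.001973488600924611) 0.0016229795268722462
trayfloor [257. 307.] 2427 ((477.1208190917969, -296.19403076171875), (171.203125, 126.6562728881836), 4.5180134773254395) 0.005242821216081998
```

View pics/c.png

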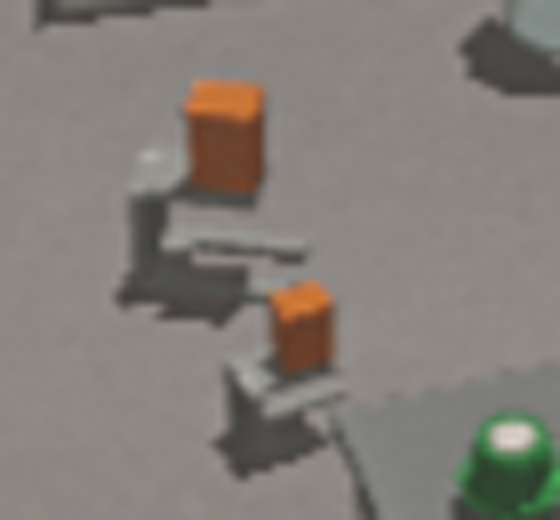

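In the crop, A (handle at (225,135), top at z≈95 mm) is clearly larger than B (at (300,325), top ≈70 mm). A matches the 94 mm in the description, so A is the one to use. I'll move the wrist camera over it.

```bash
python3 -m pendant '[1,-0.114,-0.03,0,0,1,-0.114,-0.03,0,0,1,-0.114,-0.03,0,0,1,-0.114,-0.03,0,0,1,-0.114,-0.03,0,0]'; python3 -m pendant '[1,-0.114,-0.03,0,0,1,0,0,0,0,1,0,0,0,0,1,0,0,0,0]'
python3 - <<'E'
from h import *
im,W=shot('wrist'); np.savez('w.npz',im=im,W=W); save('d.png',im); print(r.get_state())
E
```

```text
time_s: 0.72
eef_pos: [0.4549, 0.3162, 0.2388]
eef_rot: [-0.0, 0.208, 0.978, -0.0]
force: [0.7, 0.1, 0.1]
opening: 1.0
finger_force: 0.0
time_s: 1.23
eef_pos: [0.4987, 0.2817, 0.2393]
eef_rot: [-0.0, 0.207, 0.978, 0.0]
force: [-0.3, 0.6, 0.4]
opening: 0.995
finger_force: 0.0
{'time_s': 1.275, 'joints': array([ 4.15218564e-01,  1.38114781e-01,  1.31450186e+00,  3.38170551e-04,
        1.68891702e+00, -7.38035423e-01]), 'qd': array([ 0.00229523, -0.00047509, -0.00383049, -0.0008004 , -0.00226362,
       -0.00021361]), 'tau': array([-3.42480149e-01, -3.71687794e+01, -3.12974775e+01, -1.93154829e-02,
       -5.11886014e-03,  1.89869774e-03]), 'eef_pos': array([0.49871151, 0.28182912, 0.23945553]), 'eef_rot': array([-7.41640778e-05,  2.07238407e-01,  9.78290455e-01,  1.53500679e-04]), 'force': array([-0.2210015 ,  0.84836067, -0.34469845]), 'ft_torque': array([-0.00705369, -0.04382304,  0.02920272]), 'finger_force': 0.0, 'opening': 1.0011644207273487}
```

View pics/d.png

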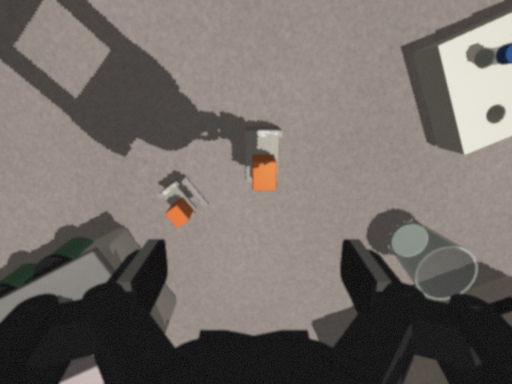

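The wrist view shows the large puller's handle at (263,172) with its spine behind it at (268,138), and the small puller at (180,205). I'll measure the large one and the station parts in view.

Run:
```python
from h import *
D=np.load('w.npz');im=D['im'];W=D['W']
hsv=cv2.cvtColor(im,cv2.COLOR_RGB2HSV).astype(int);h,s,v=hsv[...,0],hsv[...,1],hsv[...,2]
m=(h<18)&(s>180)&(v>100)
n,l,st,c=cv2.connectedComponentsWithStats(m.astype(np.uint8))
for i in range(1,n):
    if st[i,4]<60: continue
    P=W[l==i]; z=np.nanpercentile(P[:,2],90); T=P[P[:,2]>z-.004]
    print(c[i],len(T),z,T.mean(0).round(4),cv2.minAreaRect((T[:,:2]*1000).astype(np.float32)))
near=np.hypot(W[...,0]-.5,W[...,1]-.288)<.08
g=(s<60)&near&(W[...,2]>.015)&(W[...,2]<.09)
P=W[g];
for lo,hi in((.015,.04),(.04,.05),(.05,.09)):
    Q=P[(P[:,2]>lo)&(P[:,2]<hi)]
    if len(Q)>5: print(lo,len(Q),np.median(Q,0).round(4),cv2.minAreaRect((Q[:,:2]*1000).astype(np.float32)))
f=near&(W[...,2]>.002)&(W[...,2]<.012)&(v>120); Q=W[f]; print(len(Q)); 
if len(Q): print(cv2.minAreaRect((Q[:,:2]*1000).astype(np.float32)))
# station deck refine from scene/side
D=np.load('s.npz')
for k,w in(('a','W'),('b','W2')):
    W=D[w]; X=W[...,:2]
    for nm,z0,z1,cx,cy in(('cap',.119,.13,.566,-.066),('gcap',.119,.13,.562,.02),('bar',.112,.12,.635,-.015)):
        rad=.03 if nm!='bar' else .14
        q=(W[...,2]>z0)&(W[...,2]<z1)&(np.hypot(W[...,0]-cx,W[...,1]-cy)<rad)
        if nm=='bar': q&=W[...,0]>.6
        P=W[q]; print(k,nm,len(P),P.mean(0).round(4),cv2.minAreaRect((P[:,:2]*1000).astype(np.float32)))
```

```text
0.015 71 [0.4652 0.3081 0.0284] ((465.4176025390625, 308.35009765625), (40.089202880859375, 0.3939698040485382), 66.10028076171875)
0.04 57 [0.469  0.3035 0.0421] ((477.7290954589844, 302.42559814453125), (38.682010650634766, 27.621170043945312), 65.94144439697266)
0.05 753 [0.477  0.3029 0.0514] ((490.20489501953125, 297.2196960449219), (38.7848014831543, 54.61048126220703), 66.18601989746094)
111
((493.6533508300781, 279.7598571777344), (112.09929656982422, 80.64327239990234), 0.3664957284927368)
a cap 92 [ 0.5654 -0.0629  0.1242] ((564.3336791992188, -60.48390197753906), (26.122894287109375, 29.10938262939453), 32.753692626953125)
a gcap 88 [0.5605 0.0201 0.1241] ((559.7940063476562, 20.644672393798828), (28.096284866333008, 28.467540740966797), 4.675595283508301)
a bar 488 [ 0.6379 -0.0197  0.1163] ((670.1998291015625, 1.5504989624023438), (149.1454620361328, 143.71884155273438), 25.74207305908203)
b cap 70 [ 0.5641 -0.0652  0.1247] ((565.1077270507812, -62.78197479248047), (32.52942657470703, 25.789291381835938), 75.13014221191406)
b gcap 56 [0.5579 0.018  0.1251] ((559.0963745117188, 19.404037475585938), (29.9421329498291, 27.032974243164062), 72.2612533569336)
b bar 284 [ 0.6434 -0.0225  0.1169] ((697.2952880859375, -11.440513610839844), (149.0587615966797, 153.746826171875), 3.886608600616455)
```

Run:
```python
from h import *
D=np.load('w.npz');W=D['W'];im=D['im']
near=np.hypot(W[...,0]-.5,W[...,1]-.288)<.04
Q=W[near&(W[...,2]>.088)&(W[...,2]<.105)]
rc=cv2.minAreaRect((Q[:,:2]*1000).astype(np.float32))
print(len(Q),Q.mean(0),rc)
p=r.get_state(); 
from scipy.spatial.transform import Rotation as Ro
q=p['eef_rot'];M=Ro.from_quat([q[1],q[2],q[3],q[0]]).as_matrix();print(M.round(4))
t=np.array([rc[0][0]/1000,rc[0][1]/1000,.063]);d=M.T@(t-p['eef_pos']);print('tool mm',d*1000,'units',d/.5)
```

```text
753 [0.5009921  0.29225687 0.09308815] ((501.88104248046875, 292.135986328125), (23.75016975402832, 30.38762664794922), 65.98052215576172)
[[-9.141e-01  4.055e-01 -1.000e-04]
 [ 4.055e-01  9.141e-01  3.000e-04]
 [ 2.000e-04  3.000e-04 -1.000e+00]]
tool mm [  1.24509785  10.65915562 176.45867787] units [0.0024902  0.02131831 0.35291736]
```

```bash
python3 -m pendant '[1,0.0025,0.0213,0.05,0,1,0,0,0.1,0,1,0,0,0.1,0,1,0,0,0.07,0,1,0,0,0.033,0]' 70; python3 -m pendant '[1,0,0,0,0,-1,0,0,0,0,-1,0,0,0,0,-1,0,0,0,0,-1,0,0,0,0]' 90;python3 -m pendant '[-1,0,0,0,0,-1,0,0,0,0,-1,0,0,0,0]' 90
```

```text
time_s: 1.9
eef_pos: [0.5009, 0.2913, 0.0604]
eef_rot: [-0.002, 0.207, 0.978, -0.001]
force: [1.0, -1.0, 0.1]
opening: 0.998
finger_force: 0.0
time_s: 2.52
eef_pos: [0.5037, 0.2911, 0.064]
eef_rot: [0.001, 0.208, 0.978, 0.001]
force: [0.1, -1.0, 6.7]
opening: 0.268
finger_force: 88.8
time_s: 2.9
eef_pos: [0.5038, 0.2911, 0.064]
eef_rot: [0.001, 0.208, 0.978, 0.001]
force: [0.4, -1.8, 6.2]
opening: 0.275
finger_force: 88.4
```

```bash
python3 -m pendant '[-1,0,0,-0.05,0,-1,0,0,-0.08,0,-1,0,0,-0.08,0,-1,0,0,-0.07,0,-1,0,0,0,0]'; python3 -m pendant '[-1,0,0,0,-0.157,-1,0,0,0,-0.157,-1,0,0,0,-0.157,-1,0,0,0,-0.156,-1,0,0,0,0]'
cat > go.py <<'E'
from h import *
import sys
from scipy.spatial.transform import Rotation as Ro
def to(x,y,z,yaw=4.2,off=(0,0)):
    p=r.get_state();q=p['eef_rot'];M=Ro.from_quat([q[1],q[2],q[3],q[0]]).as_matrix()
    d=M.T@(np.array([x,y,z])-p['eef_pos'])
    print('t',p['time_s'],'pos',p['eef_pos'].round(4),'units',(d/.5).round(4),'yaw now',np.degrees(np.arctan2(-M[1,0],-M[0,0])).round(2),'F',p['force'].round(2))
to(*map(float,sys.argv[1:4]))
E
python3 go.py .4898 -.0671 .204
```

```text
time_s: 3.52
eef_pos: [0.5042, 0.2916, 0.2057]
eef_rot: [0.002, 0.208, 0.978, 0.002]
force: [1.0, 0.3, -0.7]
opening: 0.271
finger_force: 88.2
time_s: 4.15
eef_pos: [0.5019, 0.2905, 0.1998]
eef_rot: [-0.002, -0.036, 0.999, -0.001]
force: [0.3, 0.2, -1.1]
opening: 0.272
finger_force: 88.1
t 4.15 pos [0.5019 0.2905 0.1998] units [ 0.0751 -0.7116 -0.0069] yaw now 4.08 F [ 0.35  0.16 -1.06]
```

```bash
python3 -m pendant '[-1,0.015,-0.08,0,0,-1,0.015,-0.11,0,0,-1,0.015,-0.11,0,0,-1,0.01,-0.11,0,0,-1,0.01,-0.11,0,0]'; python3 -m pendant '[-1,0.01,-0.11,0,0,-1,0,-0.08,0,0,-1,0,0,0,0,-1,0,0,0,0]';python3 go.py .4898 -.0671 .204
python3 - <<'E'
from h import *
im,W=shot('side');a,Wa=shot('scene');w,Ww=shot('wrist'); np.savez('p.npz',im=im,W=W,a=a,Wa=Wa,w=w,Ww=Ww)
save('e.png',np.hstack([cv2.resize(w,(400,300)),cv2.resize(im[120:270,180:380],(400,300),interpolation=2)]))
E
```

```text
time_s: 4.78
eef_pos: [0.4885, 0.0277, 0.2013]
eef_rot: [-0.001, -0.035, 0.999, 0.0]
force: [0.5, -0.2, -1.2]
opening: 0.268
finger_force: 88.5
time_s: 5.28
eef_pos: [0.4909, -0.0654, 0.2017]
eef_rot: [-0.001, -0.036, 0.999, 0.001]
force: [-0.3, 0.3, -0.6]
opening: 0.271
finger_force: 88.6
t 5.275 pos [ 0.4909 -0.0654  0.2017] units [ 0.0024 -0.0032 -0.0046] yaw now 4.08 F [-0.26  0.33 -0.63]
```

View pics/e.png

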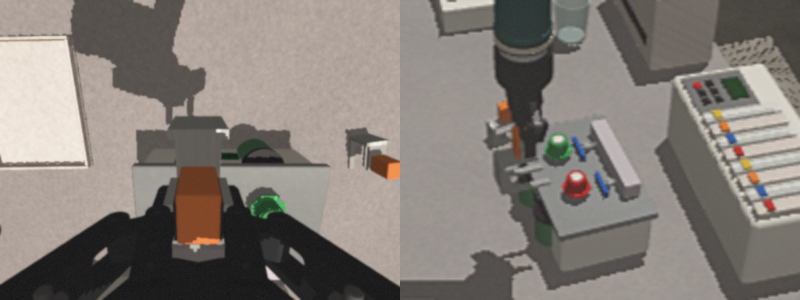

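The wrist view shows the puller held straight, with the spine centred behind the handle. In the side view the fork is ahead of and level with the red cap, above the deck. I'll measure its height and lateral alignment.

Run:
```python
from h import *
D=np.load('p.npz');c,s=np.cos(np.radians(4.2)),np.sin(np.radians(4.2))
p=np.array([.4909,-.0654])
def loc(W): 
    d=W[:,:2]-p; return np.stack([d[:,0]*c+d[:,1]*s,-d[:,0]*s+d[:,1]*c,W[:,2]],1)*1000
for k in('W','Wa','Ww'):
    P=D[k].reshape(-1,3);P=P[np.isfinite(P).all(1)];L=loc(P)
    print(k)
    q=L[(L[:,0]>-22)&(L[:,0]<45)&(abs(L[:,1])<30)&(L[:,2]>125)&(L[:,2]<155)]
    print(' fork',len(q)); 
    if len(q): 
        print(np.percentile(q,[3,50,97],axis=0).round(1).tolist()); t=q[q[:,0]>5]; 
        if len(t)>5: print(' tines z med',np.median(t[:,2]),'n',len(t), 'y',np.percentile(t[:,1],[2,98]).round(1),'x max',np.percentile(t[:,0],98))
        if len(t)>20: print('  zfit',np.linalg.lstsq(np.c_[t[:,:2],np.ones(len(t))],t[:,2],rcond=None)[0].round(3))
    q=L[(L[:,0]>-48)&(L[:,0]<-30)&(abs(L[:,1])<40)&(L[:,2]>175)&(L[:,2]<200)]
    if len(q)>5: print(' spine',len(q),np.median(q,0).round(1),cv2.minAreaRect(q[:,:2].astype(np.float32)),'fit z',np.linalg.lstsq(np.c_[q[:,:2],np.ones(len(q))],q[:,2],rcond=None)[0].round(3))
    h=L[(abs(L[:,0])<20)&(abs(L[:,1])<14)&(L[:,2]>222)&(L[:,2]<242)]
    if len(h)>5: print(' handle top',len(h),np.median(h,0).round(1),cv2.minAreaRect(h[:,:2].astype(np.float32)))
    d=L[(abs(L[:,2]-90)<4)&(L[:,0]>5)&(L[:,0]<200)&(L[:,1]>-90)&(L[:,1]<180)]
    if len(d)>100: print(' deck',len(d),cv2.minAreaRect(d[:,:2].astype(np.float32)),np.median(d[:,2]))
```

```text
W
 fork 123
[[-20.0, -21.0, 139.4], [3.7, -9.1, 144.0], [26.3, 20.6, 148.4]]
 tines z med 143.86632548884276 n 57 y [-20.9  20.4] x max 27.417978814145076
  zfit [8.2000e-02 1.5000e-02 1.4243e+02]
 spine 66 [-37.7  -3.3 189.5] ((-36.44377899169922, -1.6070842742919922), (42.438255310058594, 11.484636306762695), 87.96178436279297) fit z [5.40000e-01 1.02000e-01 2.09081e+02]
 handle top 33 [-13.4  -2.5 230.6] ((-13.803523063659668, -0.6531391143798828), (23.221656799316406, 20.35729217529297), 48.19089126586914)
 deck 1474 ((99.28777313232422, 39.594810485839844), (152.2231903076172, 237.7309112548828), 0.3036898374557495) 91.29324240473801
Wa
 fork 163
[[-20.3, -17.7, 137.9], [3.6, -4.8, 143.0], [27.2, 22.1, 145.7]]
 tines z med 143.0398864050368 n 78 y [-17.9  22.5] x max 27.897019705148672
  zfit [-3.80000e-02  1.10000e-02  1.43263e+02]
 spine 68 [-36.3  -8.4 189.5] ((-36.84028244018555, -3.143819808959961), (11.841557502746582, 30.53829574584961), 1.8089232444763184) fit z [-5.50000e-02  2.95000e-01  1.86873e+02]
 handle top 64 [ 10.6   1.7 230.9] ((-0.5695123672485352, 0.7149143218994141), (27.012327194213867, 29.645477294921875), 86.98015594482422)
 deck 2805 ((98.7906265258789, 41.063720703125), (233.98025512695312, 151.3470916748047), 89.69346618652344) 90.51093264874042
Ww
 fork 29
[[-20.0, -19.1, 141.5], [-4.5, -18.9, 142.8], [9.7, 21.0, 144.1]]
 tines z med 142.6913278086061 n 7 y [-19.1 -18.9] x max 10.15930869553309
 spine 1967 [-37.8   0.8 189.6] ((-35.892120361328125, 0.8710041046142578), (40.003929138183594, 11.714359283447266), 89.95693969726562) fit z [  0.496  -0.    206.735]
 handle top 4726 [ -5.    0.3 231.5] ((-1.7175827026367188, 0.008481979370117188), (30.965330123901367, 27.972492218017578), 0.018988903611898422)
 deck 9901 ((92.9095230102539, 38.81419372558594), (230.1991424560547, 139.23687744140625), 89.6991195678711) 89.48300943141011
```

```bash
python3 -m pendant '[-1,0,-0.0056,0.03,0,-1,0,0,0.03,0,-1,0,0,0.02,0,-1,0,0,0.009,0,-1,0,0,0,0]'; python3 -m pendant '[-1,0,0,0,0,-1,0,0,0,0]';python3 go.py .4898 -.0682 .157
python3 - <<'E'
from h import *
im,W=shot('side'); w,Ww=shot('wrist');np.savez('q.npz',im=im,W=W,w=w,Ww=Ww)
save('f.png',cv2.resize(im[170:245,230:330],(800,600),interpolation=2))
c,s=np.cos(np.radians(4.2)),np.sin(np.radians(4.2));p=r.get_state()['eef_pos'][:2]
for k,V in(('side',W),('wrist',Ww)):
    P=V.reshape(-1,3);P=P[np.isfinite(P).all(1)];d=P[:,:2]-p
    L=np.stack([d[:,0]*c+d[:,1]*s,-d[:,0]*s+d[:,1]*c,P[:,2]],1)*1000
    t=L[(L[:,0]>5)&(L[:,0]<45)&(abs(L[:,1])<30)&(L[:,2]>95.5)&(L[:,2]<106)]
    if len(t)>5: print(k,len(t),'z',np.median(t[:,2]),'y',np.percentile(t[:,1],[2,98]),'x',t[:,0].max())
    d=L[(abs(L[:,2]-90)<3)&(L[:,0]>20)&(L[:,0]<200)&(L[:,1]>-90)&(L[:,1]<180)]; print(' deck',cv2.minAreaRect(d[:,:2].astype(np.float32)),np.median(d[:,2]))
    q=L[(L[:,0]>55)&(L[:,0]<95)&(abs(L[:,1])<25)&(L[:,2]>118)&(L[:,2]<130)]
    if len(q)>5: print(' cap',len(q),cv2.minAreaRect(q[:,:2].astype(np.float32)))
E
```

```text
time_s: 6.05
eef_pos: [0.4914, -0.0686, 0.1579]
eef_rot: [-0.0, -0.036, 0.999, 0.0]
force: [-0.6, 0.1, -1.1]
opening: 0.275
finger_force: 88.6
time_s: 6.3
eef_pos: [0.492, -0.0688, 0.159]
eef_rot: [0.001, -0.036, 0.999, -0.0]
force: [-1.0, -0.2, -0.9]
opening: 0.27
finger_force: 88.6
t 6.3 pos [ 0.492  -0.0688  0.159 ] units [0.0042 0.0015 0.004 ] yaw now 4.16 F [-1.02 -0.21 -0.92]
side 57 z 100.41569861688724 y [-21.73065369  21.56508401] x 29.61970065121203
 deck ((98.8899917602539, 40.71765899658203), (235.07106018066406, 150.80418395996094), 89.73433685302734) 90.90241111653665
 cap 69 ((72.35336303710938, -0.44257164001464844), (29.665685653686523, 26.18636703491211), 41.37295913696289)
wrist 7 z 99.41692175041918 y [-19.797696   -19.59826681] x 10.106891246531093
 deck ((79.8981704711914, 42.669281005859375), (230.2862091064453, 114.54027557373047), 89.92352294921875) 89.48685732660951
 cap 795 ((75.2809066772461, 0.3333311080932617), (27.567476272583008, 20.115835189819336), 89.300048828125)
```

View pics/f.png

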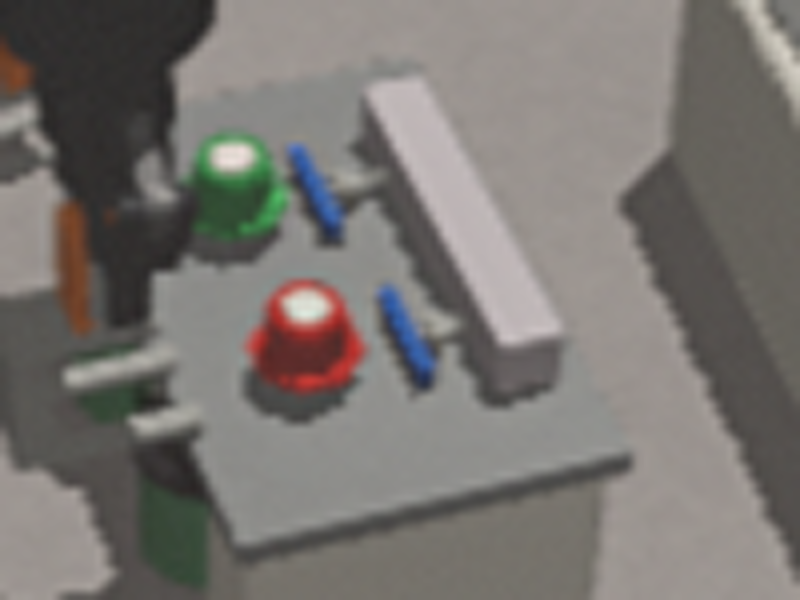

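The side view shows the tines at the deck edge, (70–190, 360–420), level and straddling the red cap's line. Both cameras put the lateral error under 1 mm. I'll lower by 1.7 mm and slide in.

```bash
python3 -m pendant '[-1,0,0,0.0034,0,-1,0,0,0,0,-1,-0.02,0,0,0,-1,-0.025,0,0,0]'; python3 -m pendant '[-1,-0.025,0,0,0,-1,-0.025,0,0,0,-1,-0.015,0,0,0,-1,0,0,0,0,-1,0,0,0,0]';python3 - <<'E'
from h import *
S=r.get_state();print(S['eef_pos'],S['force'],S['ft_torque'])
im,W=shot('side');w,Ww=shot('wrist')
c,s=np.cos(np.radians(4.2)),np.sin(np.radians(4.2));p=S['eef_pos'][:2]
for k,V in(('side',W),('wrist',Ww)):
    P=V.reshape(-1,3);P=P[np.isfinite(P).all(1)];d=P[:,:2]-p
    L=np.stack([d[:,0]*c+d[:,1]*s,-d[:,0]*s+d[:,1]*c,P[:,2]],1)*1000
    for a,b in((96,100),(100,106),(118,130)):
        t=L[(L[:,0]>-10)&(L[:,0]<80)&(abs(L[:,1])<26)&(L[:,2]>a)&(L[:,2]<b)]
        if len(t)>3: print(k,a,len(t),np.percentile(t,[3,50,97],axis=0).round(1).tolist())
save('g.png',np.hstack([cv2.resize(im[170:245,230:330],(400,300),interpolation=2),cv2.resize(w,(400,300))]))
E
```

```text
time_s: 6.9
eef_pos: [0.5149, -0.067, 0.1567]
eef_rot: [0.0, -0.036, 0.999, 0.0]
force: [0.6, 0.1, -1.1]
opening: 0.27
finger_force: 88.6
time_s: 7.52
eef_pos: [0.5462, -0.0647, 0.1565]
eef_rot: [-0.0, -0.036, 0.999, 0.0]
force: [-0.1, 0.1, -1.9]
opening: 0.269
finger_force: 88.6
[ 0.54617655 -0.06466968  0.15648803] [-0.07098943  0.13454808 -1.91299029] [-0.0028646  -0.01926552  0.01267945]
side 96 42 [[-6.7, -23.7, 96.4], [10.1, -10.1, 97.9], [75.1, 20.0, 99.7]]
side 100 73 [[-2.7, -20.4, 100.4], [34.5, -8.8, 103.1], [73.0, 19.1, 105.7]]
side 118 54 [[5.3, -14.4, 119.2], [20.8, -5.0, 124.2], [31.6, 9.6, 128.3]]
wrist 96 17 [[-6.2, -19.8, 96.2], [3.8, -19.6, 96.9], [9.7, 20.3, 97.5]]
wrist 100 8 [[9.8, -22.7, 101.3], [45.1, 12.0, 103.8], [79.9, 20.8, 105.6]]
```

View pics/g.png

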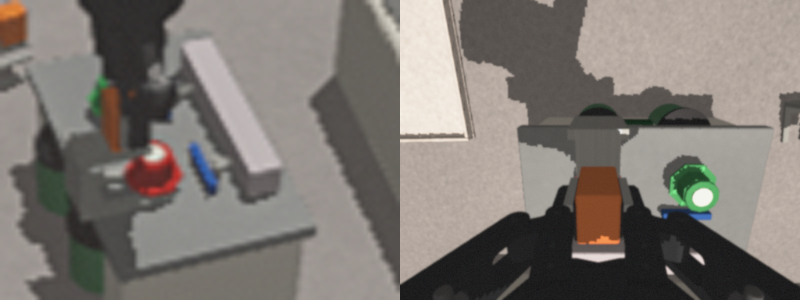

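The tines are under the red rim with no contact force, and the pad at (203,165) lies just ahead. I'll creep forward and watch the force along x.

```bash
python3 -m pendant '[-1,-0.006,0,0,0,-1,-0.006,0,0,0,-1,-0.004,0,0,0,-1,0,0,0,0]';for i in 1; do python3 -m pendant '[-1,-0.002,0,0,0,-1,0,0,0,0,-1,0,0,0,0]'; done; python3 -m pendant '[-1,-0.002,0,0,0,-1,0,0,0,0]'; python3 -m pendant '[-1,-0.002,0,0,0,-1,0,0,0,0]'
```

```text
time_s: 8.12
eef_pos: [0.5545, -0.0641, 0.1566]
eef_rot: [-0.0, -0.036, 0.999, 0.0]
force: [0.8, -0.6, -1.6]
opening: 0.269
finger_force: 88.6
time_s: 8.5
eef_pos: [0.5554, -0.064, 0.1566]
eef_rot: [0.0, -0.036, 0.999, 0.0]
force: [-0.4, -0.4, -1.9]
opening: 0.266
finger_force: 88.6
time_s: 8.75
eef_pos: [0.5565, -0.0639, 0.1566]
eef_rot: [0.0, -0.036, 0.999, 0.0]
force: [-0.1, -0.5, -1.7]
opening: 0.264
finger_force: 88.6
time_s: 9.0
eef_pos: [0.5575, -0.0639, 0.1566]
eef_rot: [0.0, -0.036, 0.999, 0.0]
force: [-0.5, 1.1, -2.1]
opening: 0.266
finger_force: 88.6
```

```bash
python3 -m pendant '[-1,-0.002,0,0,0,-1,0,0,0,0]'; python3 -m pendant '[-1,-0.002,0,0,0,-1,0,0,0,0]'
```

```text
time_s: 9.25
eef_pos: [0.5585, -0.0638, 0.1566]
eef_rot: [0.0, -0.036, 0.999, 0.0]
force: [1.0, -0.2, -2.2]
opening: 0.271
finger_force: 88.6
time_s: 9.5
eef_pos: [0.5594, -0.0637, 0.1566]
eef_rot: [0.0, -0.036, 0.999, 0.0]
force: [-0.8, 0.2, -1.2]
opening: 0.269
finger_force: 88.6
```

```bash
python3 -m pendant '[-1,-0.001,0,0,0,-1,0,0,0,0]'; python3 -m pendant '[-1,-0.001,0,0,0,-1,0,0,0,0]'
```

```text
time_s: 9.75
eef_pos: [0.5599, -0.0637, 0.1566]
eef_rot: [0.0, -0.036, 0.999, 0.0]
force: [0.0, -0.1, -1.3]
opening: 0.267
finger_force: 88.6
time_s: 10.0
eef_pos: [0.5604, -0.0637, 0.1566]
eef_rot: [0.0, -0.036, 0.999, 0.0]
force: [0.1, -0.2, -1.3]
opening: 0.273
finger_force: 88.6
```

```bash
python3 -m pendant '[-1,-0.001,0,0,0,-1,0,0,0,0]'; python3 -m pendant '[-1,-0.001,0,0,0,-1,0,0,0,0]'
```

```text
time_s: 10.25
eef_pos: [0.5609, -0.0636, 0.1566]
eef_rot: [0.0, -0.036, 0.999, 0.0]
force: [-0.3, 0.1, -1.8]
opening: 0.271
finger_force: 88.6
time_s: 10.5
eef_pos: [0.5614, -0.0636, 0.1566]
eef_rot: [0.0, -0.036, 0.999, 0.0]
force: [0.4, -0.8, -1.2]
opening: 0.271
finger_force: 88.6
```

```bash
python3 -m pendant '[-1,-0.001,0,0,0,-1,0,0,0,0]'
```

```text
time_s: 10.75
eef_pos: [0.5619, -0.0635, 0.1566]
eef_rot: [0.0, -0.036, 0.999, 0.0]
force: [0.6, 0.3, -2.0]
opening: 0.271
finger_force: 88.6
```

```bash
python3 -m pendant '[-1,-0.001,0,0,0,-1,0,0,0,0]'; python3 -m pendant '[-1,-0.001,0,0,0,-1,0,0,0,0]'
```

```text
time_s: 11.0
eef_pos: [0.5624, -0.0635, 0.1566]
eef_rot: [0.0, -0.036, 0.999, 0.0]
force: [-0.0, 0.2, -1.0]
opening: 0.272
finger_force: 88.6
time_s: 11.25
eef_pos: [0.5629, -0.0635, 0.1566]
eef_rot: [0.0, -0.036, 0.999, 0.0]
force: [-0.7, 0.2, -0.6]
opening: 0.272
finger_force: 88.6
```

```bash
python3 -m pendant '[-1,-0.001,0,0,0,-1,0,0,0,0]'; python3 -m pendant '[-1,-0.001,0,0,0,-1,0,0,0,0]'
```

```text
time_s: 11.5
eef_pos: [0.5634, -0.0634, 0.1566]
eef_rot: [0.0, -0.036, 0.999, 0.0]
force: [-0.9, 0.1, -1.4]
opening: 0.271
finger_force: 88.6
time_s: 11.75
eef_pos: [0.5639, -0.0634, 0.1566]
eef_rot: [0.0, -0.036, 0.999, 0.0]
force: [-0.5, 0.1, -1.6]
opening: 0.27
finger_force: 88.6
```

```bash
python3 -m pendant '[-1,-0.001,0,0,0,-1,0,0,0,0]'; python3 -m pendant '[-1,-0.001,0,0,0,-1,0,0,0,0]'
```

```text
time_s: 12.0
eef_pos: [0.5644, -0.0634, 0.1566]
eef_rot: [0.0, -0.036, 0.999, 0.0]
force: [0.2, 0.1, -0.6]
opening: 0.27
finger_force: 88.6
time_s: 12.25
eef_pos: [0.5649, -0.0633, 0.1566]
eef_rot: [0.0, -0.036, 0.999, 0.0]
force: [0.0, 1.2, -2.0]
opening: 0.27
finger_force: 88.6
```

```bash
python3 -m pendant '[-1,-0.001,0,0,0,-1,0,0,0,0]'; python3 -m pendant '[-1,-0.001,0,0,0,-1,0,0,0,0]'
```

```text
time_s: 12.5
eef_pos: [0.5654, -0.0633, 0.1566]
eef_rot: [0.0, -0.036, 0.999, 0.0]
force: [-0.1, -0.4, -1.1]
opening: 0.271
finger_force: 88.6
time_s: 12.75
eef_pos: [0.5659, -0.0632, 0.1566]
eef_rot: [0.0, -0.036, 0.999, 0.0]
force: [0.3, 0.3, -0.8]
opening: 0.274
finger_force: 88.6
```

```bash
python3 -m pendant '[-1,-0.001,0,0,0,-1,0,0,0,0]'; python3 -m pendant '[-1,-0.001,0,0,0,-1,0,0,0,0]'
```

```text
time_s: 13.0
eef_pos: [0.5664, -0.0632, 0.1566]
eef_rot: [-0.0, -0.036, 0.999, 0.0]
force: [-1.0, -0.6, -1.0]
opening: 0.274
finger_force: 88.6
time_s: 13.25
eef_pos: [0.5669, -0.0632, 0.1566]
eef_rot: [0.0, -0.036, 0.999, 0.0]
force: [0.3, -0.3, -1.6]
opening: 0.268
finger_force: 88.6
```

```bash
python3 -m pendant '[-1,-0.001,0,0,0,-1,0,0,0,0]'; python3 -m pendant '[-1,-0.001,0,0,0,-1,0,0,0,0]'
```

```text
time_s: 13.5
eef_pos: [0.5674, -0.0631, 0.1566]
eef_rot: [0.0, -0.036, 0.999, 0.0]
force: [-0.4, -0.1, -0.2]
opening: 0.273
finger_force: 88.6
time_s: 13.75
eef_pos: [0.5679, -0.0631, 0.1566]
eef_rot: [0.0, -0.036, 0.999, 0.0]
force: [-0.2, -0.4, -2.1]
opening: 0.27
finger_force: 88.6
```

```bash
python3 -m pendant '[-1,-0.001,0,0,0,-1,0,0,0,0]'; python3 -m pendant '[-1,-0.001,0,0,0,-1,0,0,0,0]'
```

```text
time_s: 14.0
eef_pos: [0.5684, -0.0631, 0.1566]
eef_rot: [0.0, -0.036, 0.999, 0.0]
force: [0.6, -1.0, -1.2]
opening: 0.274
finger_force: 88.6
time_s: 14.25
eef_pos: [0.5689, -0.063, 0.1566]
eef_rot: [0.0, -0.036, 0.999, 0.0]
force: [0.4, 0.3, -0.3]
opening: 0.271
finger_force: 88.6
```

```bash
python3 -m pendant '[-1,-0.001,0,0,0,-1,0,0,0,0]'; python3 -m pendant '[-1,-0.001,0,0,0,-1,0,0,0,0]'
```

```text
time_s: 14.5
eef_pos: [0.5694, -0.063, 0.1566]
eef_rot: [0.0, -0.036, 0.999, 0.0]
force: [-0.1, -0.0, -1.8]
opening: 0.267
finger_force: 88.6
time_s: 14.75
eef_pos: [0.5699, -0.063, 0.1566]
eef_rot: [0.0, -0.036, 0.999, 0.0]
force: [0.9, -1.0, -1.4]
opening: 0.268
finger_force: 88.6
```

```bash
python3 -m pendant '[-1,-0.001,0,0,0,-1,0,0,0,0]'; python3 -m pendant '[-1,-0.001,0,0,0,-1,0,0,0,0]'
```

```text
time_s: 15.0
eef_pos: [0.5704, -0.0629, 0.1566]
eef_rot: [0.0, -0.036, 0.999, 0.0]
force: [-0.2, -0.2, -1.9]
opening: 0.27
finger_force: 88.6
time_s: 15.25
eef_pos: [0.5709, -0.0629, 0.1566]
eef_rot: [0.0, -0.036, 0.999, 0.0]
force: [0.0, -0.0, -1.9]
opening: 0.273
finger_force: 88.6
```

```bash
python3 -m pendant '[-1,-0.001,0,0,0,-1,0,0,0,0]'; python3 -m pendant '[-1,-0.001,0,0,0,-1,0,0,0,0]'
```

```text
time_s: 15.5
eef_pos: [0.5714, -0.0628, 0.1566]
eef_rot: [0.0, -0.036, 0.999, 0.0]
force: [-0.0, 0.3, -1.6]
opening: 0.269
finger_force: 88.6
time_s: 15.75
eef_pos: [0.5719, -0.0628, 0.1566]
eef_rot: [0.0, -0.036, 0.999, 0.0]
force: [-0.2, 0.3, -1.5]
opening: 0.274
finger_force: 88.6
```

```bash
python3 -m pendant '[-1,-0.001,0,0,0,-1,0,0,0,0]'; python3 -m pendant '[-1,-0.001,0,0,0,-1,0,0,0,0]'
python3 - <<'E'
from h import *
S=r.get_state()
im,W=shot('side')
save('i.png',cv2.resize(im[180:235,245:320],(800,586),interpolation=2))
c,s=np.cos(np.radians(4.2)),np.sin(np.radians(4.2));p=S['eef_pos'][:2]
hsv=cv2.cvtColor(im,cv2.COLOR_RGB2HSV);m=(hsv[...,0]>105)&(hsv[...,0]<130)&(hsv[...,1]>100)
P=W[m];d=P[:,:2]-p;L=np.stack([d[:,0]*c+d[:,1]*s,-d[:,0]*s+d[:,1]*c,P[:,2]],1)*1000
L=L[(abs(L[:,1])<30)&(L[:,0]<80)&(L[:,0]>0)];print(len(L),np.percentile(L,[5,50,95],axis=0).round(1))
E
```

```text
time_s: 16.0
eef_pos: [0.5722, -0.0628, 0.1566]
eef_rot: [-0.0, -0.036, 0.999, 0.0]
force: [-0.6, 0.6, -0.7]
opening: 0.271
finger_force: 88.6
time_s: 16.25
eef_pos: [0.5726, -0.0628, 0.1566]
eef_rot: [-0.0, -0.036, 0.999, -0.0]
force: [-0.2, -0.3, 0.2]
opening: 0.271
finger_force: 88.6
29 [[ 28.9 -20.5  91.4]
 [ 31.5  -4.  102.1]
 [ 39.6  17.5 107.3]]
```

View pics/i.png

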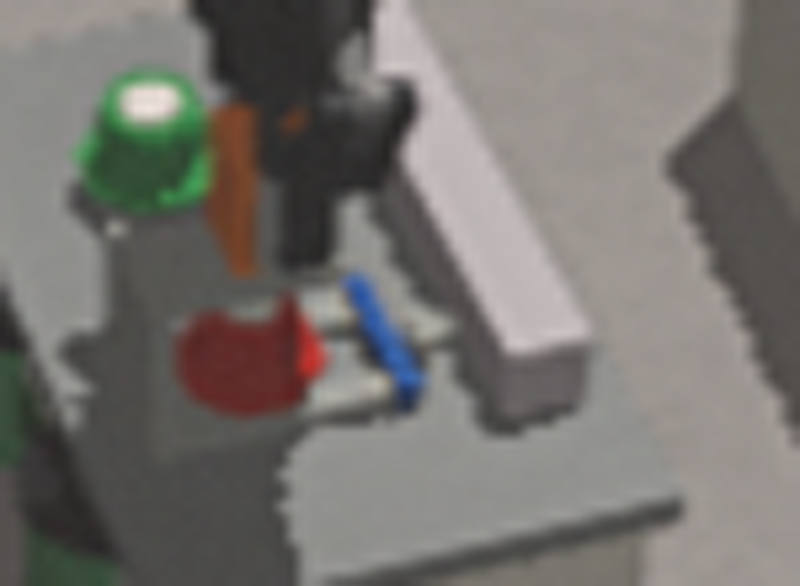

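The tine tips are now at the blue pad, (320–400, 300–400), and motion per step has started to shrink. I'll go in single, smaller steps.

```bash
python3 -m pendant '[-1,-0.0006,0,0,0]';python3 -m pendant '[-1,0,0,0,0]'; python3 -c "
from h import *;print(r.get_state()['ft_torque'],r.get_state()['eef_pos'])"
```

```text
time_s: 16.42
eef_pos: [0.5728, -0.0628, 0.1566]
eef_rot: [-0.0, -0.036, 0.999, 0.0]
force: [-1.5, 0.0, -0.2]
opening: 0.269
finger_force: 88.6
time_s: 16.55
eef_pos: [0.5728, -0.0628, 0.1566]
eef_rot: [-0.0, -0.036, 0.999, -0.0]
force: [-2.4, -0.9, 0.4]
opening: 0.269
finger_force: 88.6
[-0.09428462  0.51845593 -0.00461537] [ 0.57282742 -0.06277923  0.15658076]
```

```bash
python3 -m pendant '[-1,0,0,0,0]';python3 -m pendant '[-1,0,0,0,0]'; python3 -m pendant '[-1,0,0,0,0]';python3 -c "
from h import *;print(r.get_state()['ft_torque'],r.get_state()['eef_pos'])"
```

```text
time_s: 16.68
eef_pos: [0.5729, -0.0628, 0.1565]
eef_rot: [-0.0, -0.036, 0.999, 0.0]
force: [-2.5, 0.1, 0.4]
opening: 0.267
finger_force: 88.6
time_s: 16.8
eef_pos: [0.5729, -0.0627, 0.1565]
eef_rot: [-0.0, -0.036, 0.999, 0.0]
force: [-2.9, -0.8, -0.0]
opening: 0.269
finger_force: 88.6
time_s: 16.92
eef_pos: [0.5729, -0.0627, 0.1564]
eef_rot: [-0.0, -0.036, 0.999, 0.0]
force: [-3.0, -0.1, -1.4]
opening: 0.266
finger_force: 88.6
[-0.11679297  0.67765583 -0.0634599 ] [ 0.57293436 -0.06272963  0.1564229 ]
```

```bash
python3 -m pendant '[-1,0,0,0,0,-1,0,0,0,0]'; python3 -m pendant '[-1,0,0,-0.008,0,-1,0,0,-0.008,0,-1,0,0,-0.008,0,-1,0,0,-0.008,0,-1,0,0,-0.008,0]'
```

```text
time_s: 17.18
eef_pos: [0.573, -0.0627, 0.1564]
eef_rot: [-0.0, -0.036, 0.999, 0.0]
force: [-2.8, -0.3, -0.2]
opening: 0.273
finger_force: 88.6
time_s: 17.8
eef_pos: [0.5745, -0.0627, 0.1788]
eef_rot: [0.002, -0.036, 0.999, -0.0]
force: [-0.3, -0.1, -1.7]
opening: 0.273
finger_force: 90.3
```

```bash
python3 -m pendant '[-1,0,0,-0.008,0,-1,0,0,-0.008,0,-1,0,0,-0.008,0,-1,0,0,-0.008,0,-1,0,0,-0.008,0]'; python3 -m pendant '[-1,0,0,-0.02,0,-1,0,0,-0.02,0,-1,0,0,0,0,-1,0,0,0,0]'
python3 - <<'E'
from h import *
im,W=shot('side');w,_=shot('wrist')
save('j.png',np.hstack([cv2.resize(im[130:242,220:369],(400,300),interpolation=2),cv2.resize(w,(400,300))]))
S=r.get_state();print(S['eef_pos'],S['force'],S['ft_torque'])
E
```

```text
time_s: 18.42
eef_pos: [0.5731, -0.0627, 0.1968]
eef_rot: [0.0, -0.036, 0.999, 0.0]
force: [-0.6, 0.1, -1.3]
opening: 0.269
finger_force: 90.3
time_s: 18.92
eef_pos: [0.5731, -0.0627, 0.2166]
eef_rot: [-0.0, -0.036, 0.999, 0.0]
force: [0.4, -1.0, -1.6]
opening: 0.267
finger_force: 90.3
[ 0.57291664 -0.06268106  0.21608536] [ 0.21001951  0.34565908 -1.23985838] [ 0.00516189 -0.00235298  0.04992899]
```

View pics/j.png

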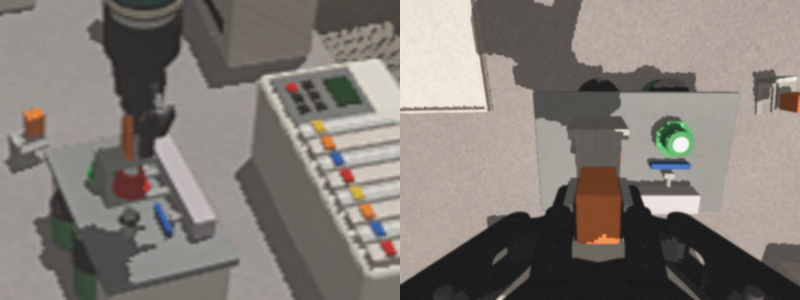

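The cap is off and sits on the fork at (130,185) in the side crop. The bare neck shows at (130,215). Next I'll carry it smoothly to the tray.

```bash
python3 go.py .482 -.2965 .216
python3 - <<'E'
from h import *
D=np.load('s.npz')
for k in('W','W2'):
    P=D[k].reshape(-1,3);P=P[np.isfinite(P).all(1)]
    q=P[(P[:,0]>.37)&(P[:,0]<.62)&(P[:,1]>-.42)&(P[:,1]<-.18)&(P[:,2]>.025)]
    print(k,len(q), q.max(0) if len(q) else '', np.median(q,0) if len(q) else '')
    q=P[(P[:,0]>.37)&(P[:,0]<.58)&(P[:,1]>-.39)&(P[:,1]<-.2)&(P[:,2]>.012)&(P[:,2]<.025)]
    print(len(q),cv2.minAreaRect((q[:,:2]*1000).astype(np.float32)))
E
```

```text
t 19.025 pos [ 0.5729 -0.0627  0.2161] units [ 2.153e-01 -4.532e-01  2.000e-04] yaw now 4.16 F [ 0.21  0.35 -1.24]
W 0  
707 ((474.43487548828125, -298.911865234375), (183.5534210205078, 142.31942749023438), 5.0074591636657715)
W2 1 [ 0.51383456 -0.23507164  0.02563675] [ 0.51383456 -0.23507164  0.02563675]
525 ((476.10723876953125, -301.133056640625), (181.02389526367188, 146.98129272460938), 5.523664951324463)
```

```bash
python3 -m pendant '[-1,0.0045,-0.01,0,0,-1,0.009,-0.02,0,0,-1,0.0137,-0.03,0,0,-1,0.016,-0.035,0,0,-1,0.016,-0.035,0,0]'; python3 -m pendant '[-1,0.016,-0.035,0,0,-1,0.016,-0.035,0,0,-1,0.016,-0.035,0,0,-1,0.016,-0.035,0,0,-1,0.016,-0.035,0,0]';python3 -m pendant '[-1,0.016,-0.035,0,0,-1,0.016,-0.035,0,0,-1,0.0137,-0.03,0,0,-1,0.0114,-0.025,0,0,-1,0.0068,-0.015,0,0]';python3 -m pendant '[-1,0.004,-0.009,0,0,-1,0.002,-0.004,0,0,-1,0,0,0,0,-1,0,0,0,0]'; python3 go.py .485 -.299 .070
```

```text
time_s: 19.65
eef_pos: [0.5477, -0.1314, 0.2167]
eef_rot: [0.0, -0.036, 0.999, -0.0]
force: [0.9, 0.7, -1.5]
opening: 0.266
finger_force: 90.3
time_s: 20.27
eef_pos: [0.5144, -0.2211, 0.2166]
eef_rot: [0.0, -0.036, 0.999, 0.0]
force: [-0.0, 1.4, -2.3]
opening: 0.27
finger_force: 90.3
time_s: 20.9
eef_pos: [0.4877, -0.2928, 0.2166]
eef_rot: [0.0, -0.036, 0.999, 0.0]
force: [0.4, -0.1, -1.0]
opening: 0.268
finger_force: 90.3
time_s: 21.4
eef_pos: [0.4857, -0.2984, 0.2166]
eef_rot: [0.0, -0.037, 0.999, 0.0]
force: [-0.9, 0.2, -1.6]
opening: 0.269
finger_force: 90.3
t 21.4 pos [ 0.4857 -0.2984  0.2166] units [ 0.0015 -0.0013  0.2933] yaw now 4.2 F [-0.86  0.18 -1.57]
```

```bash
python3 -m pendant '[-1,0,0,0.01,0,-1,0,0,0.02,0,-1,0,0,0.03,0,-1,0,0,0.03,0,-1,0,0,0.03,0]'; python3 -m pendant '[-1,0,0,0.03,0,-1,0,0,0.03,0,-1,0,0,0.03,0,-1,0,0,0.025,0,-1,0,0,0.018,0]';python3 -m pendant '[-1,0,0,0.014,0,-1,0,0,0.01,0,-1,0,0,0.006,0,-1,0,0,0,0,-1,0,0,0,0]'
python3 - <<'E'
from h import *
S=r.get_state();print(S['eef_pos'],S['force'],S['ft_torque'])
im,W=shot('side');a,_=shot('scene')
save('k.png',np.hstack([cv2.resize(im[230:350,180:340],(400,300),interpolation=2),cv2.resize(a[230:350,70:230],(400,300),interpolation=2)]))
E
```

```text
time_s: 22.02
eef_pos: [0.4852, -0.2985, 0.1549]
eef_rot: [-0.0, -0.036, 0.999, 0.0]
force: [0.1, 0.7, -1.8]
opening: 0.271
finger_force: 90.3
time_s: 22.65
eef_pos: [0.4853, -0.2986, 0.0891]
eef_rot: [-0.0, -0.036, 0.999, 0.0]
force: [-0.2, 0.2, -1.8]
opening: 0.275
finger_force: 90.3
time_s: 23.28
eef_pos: [0.4857, -0.2989, 0.0755]
eef_rot: [0.0, -0.036, 0.999, -0.0]
force: [-1.3, 0.1, -1.1]
opening: 0.269
finger_force: 90.3
[ 0.48573279 -0.29886709  0.07550871] [-1.27447729  0.07126502 -1.07799211] [ 0.00019038 -0.05063934 -0.05626317]
```

View pics/k.png

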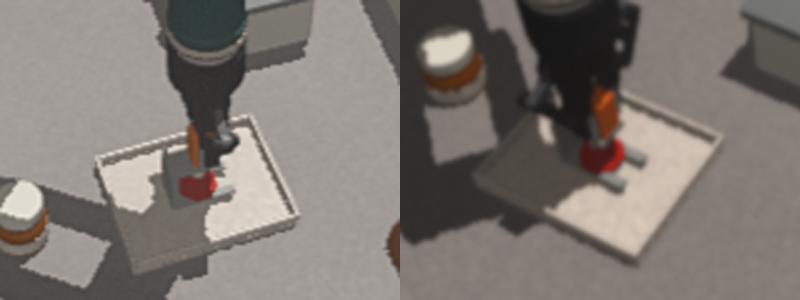

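The puller is inside the tray with the cap still upright on its fork. It is about 7 mm above the floor, so I'll lower until it touches.

```bash
python3 -m pendant '[-1,0,0,0.005,0,-1,0,0,0.004,0,-1,0,0,0.002,0,-1,0,0,0,0,-1,0,0,0,0]'; python3 -m pendant '[-1,0,0,0.002,0,-1,0,0,0,0,-1,0,0,0,0]'
```

```text
time_s: 24.0
eef_pos: [0.4855, -0.2987, 0.0696]
eef_rot: [0.0, -0.036, 0.999, 0.0]
force: [0.1, 0.4, -1.5]
opening: 0.268
finger_force: 90.3
time_s: 24.38
eef_pos: [0.4855, -0.2987, 0.0686]
eef_rot: [0.0, -0.036, 0.999, 0.0]
force: [0.1, 0.3, -2.2]
opening: 0.271
finger_force: 90.3
```

```bash
python3 -m pendant '[-1,0,0,0.001,0,-1,0,0,0,0,-1,0,0,0,0]'; python3 -m pendant '[-1,0,0,0.001,0,-1,0,0,0,0,-1,0,0,0,0]'
```

```text
time_s: 24.75
eef_pos: [0.4855, -0.2987, 0.0681]
eef_rot: [-0.0, -0.036, 0.999, 0.0]
force: [-0.6, 0.4, -1.7]
opening: 0.269
finger_force: 90.3
time_s: 25.12
eef_pos: [0.4856, -0.2987, 0.068]
eef_rot: [0.0, -0.036, 0.999, -0.0]
force: [-0.6, 1.0, 1.9]
opening: 0.266
finger_force: 90.7
```

Touchdown. I'll release and withdraw.

```bash
python3 -m pendant '[-0.3,0,0,0,0,0,0,0,0,0,0.3,0,0,0,0,0.5,0,0,0,0,0.5,0,0,0,0]' 20; python3 -m pendant '[0.5,0,0,-0.02,0,0.5,0,0,-0.05,0,0.5,0,0,-0.1,0,0.5,0,0,-0.1,0,0.5,0,0,0,0]'
python3 - <<'E'
from h import *
im,W=shot('side');a,_=shot('scene')
save('l.png',np.hstack([cv2.resize(im[230:350,180:340],(400,300),interpolation=2),cv2.resize(a[230:350,70:230],(400,300),interpolation=2)]))
E
```

```text
time_s: 25.75
eef_pos: [0.4855, -0.2987, 0.0676]
eef_rot: [0.0, -0.036, 0.999, 0.0]
force: [0.1, -0.6, 0.4]
opening: 0.751
finger_force: 0.0
time_s: 26.38
eef_pos: [0.4878, -0.3004, 0.2099]
eef_rot: [0.005, -0.036, 0.999, -0.004]
force: [0.5, -0.9, -0.8]
opening: 0.746
finger_force: 0.0
```

View pics/l.png

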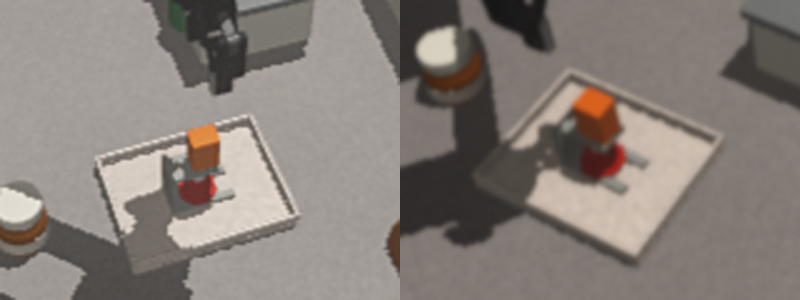

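The puller stands upright in the tray with the cap upright on its fork, and the gripper is clear.

```bash
python3 -m pendant '[0.5,0,0,0,0,0.5,0,0,0,0]' >/dev/null; python3 -c "
from h import *;print(r.finish_job())"
```

```text
the job is handed in; nothing more can be done
None
```

The job is handed in: the red cap came off its port, and the puller now stands upright and released in the tray with the cap right way up on its fork; no verdict came back.

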